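# Draw the long spatula out of the part-opening bench drawer

### The job

Pull the top drawer of the small bench cabinet open as far as it goes. The long spatula inside is longer than the opening, so grip it, tilt it handle end up over the drawer front and draw it out slantwise from under the cabinet top. Finish while still holding it motionless in the gripper, with the drawer left open, the whole spatula past the cabinet's front edge and at least 4 cm higher than the cabinet top; leave the jar, the beaker and the pocket scale alone.

Things in the scene. Friction and masses are not known exactly. Their poses are not given: they have to be found in the camera images.
- cabinet: Fixed grey bench cabinet, 300 deep (x) x 180 wide (y) x 148 high, without fronts and handles. Origin: centre of its underside, on the bench; its -x is its front, z up. Its front faces roughly -y of the world, turned up to 27 degrees towards the robot or 10 degrees away. The lower white front is a dummy; only the upper drawer opens. Drawer fronts are 15 thick, in front of x = -150.
- drawer (a joint): Opening of the upper drawer in m: 0 shut, grows as it slides along the cabinet's -x, hard stop at 0.170; starts at 0 to 0.012. Friction about 1.5 N, damping 4 N per m/s, no spring; stays where left. Fully open, the free gap between its front panel and the cabinet top's edge is 170 long, 150 wide.
- drawer_handle (a point): Grip point of the upper drawer's handle: middle of a level round bar of 11 diameter, straight for 84 across the drawer (cabinet y), centre 45 in front of the panel's outer face (39 free between them), 125 above the bench, 20 below the panel's top. Moves with the drawer; axes as the cabinet's. The lower front's bar is 80 below.
- top_edge (a point): Middle of the upper front edge of the cabinet's top panel: cabinet x = -150, 148 above the bench. The panel is 10 thick, its underside 138 above the bench. Axes as the cabinet's.
- drawer_floor (a point): Middle of the upper drawer's tray floor, 82 above the bench; moves with the drawer, axes as the cabinet's. Tray inside 280 long (x) x 150 wide (y), side and rear walls 44 above the floor. The front panel is its front wall: inner face 140 to -x of this point, 15 thick, top 145 above the bench, 7 higher than the underside of the cabinet top.
- spatula: Long spatula in the upper drawer, 240 long, 70 to 170 g, handle towards the front panel, 4 to 26 from it, along the slide within 5 degrees. Origin: on its underside at the balance point, 80 from the handle's end; x towards the blade, z up. Black handle 120 long, 18 wide (y), 24 high (z), rounded. Steel blade 24 wide, 4 thick, mid-plane 12 above the underside. Lies on the handle.
- spatula_butt (a point): Centre of the handle's end face: spatula x = -80, z = 12.
- spatula_tip (a point): End of the blade: spatula x = +160, z = 12.
- jar: Bystander: small white jar with red cap, 56 diameter, 65 high, standing on the rear of the cabinet top. Origin: centre of its underside.
- beaker: Bystander: clear beaker, 70 diameter at the rim, 90 high, on the bench beside the cabinet, on the side away from the robot. Origin: centre of its underside.
- scale: Bystander: flat black pocket scale, 75 x 120 x 21, on the bench beyond the open drawer, on the side away from the robot. Origin: centre of its underside.

How it is judged:
By the outcome, as a careful person would: the job done as asked, in the order asked, and still so for the second after the job is handed in, while the arm keeps its last pose, push and grip.
It also fails if it takes over 51 s, if anything falls off the work surface, if the arm or the gripper's body presses on something with over 40 N, if the wrist force passes 120 N, or if a joint passes its speed limit or range.

### The arm

A 7-joint arm with a two-finger parallel gripper is mounted at the origin on the work surface. World frame = base frame: x ahead of the robot, y to its left, z up, the work surface at z = 0. Lengths are in m, angles in degrees, forces in N, time in s.
With the tool pointing down it reaches from about 0.35 to 0.9 m from the base axis. Payload 19.9 kg.
Tool frame: the origin (TCP) lies on the centre line of the jaws, within the pads' length; the fingertips stand 11 mm ahead of it and the grasp point (between the pads) lies 8 mm behind it; z points along the fingers, y is the line along which they close (so a half turn about z gives the same grasp; the last joint's range is limited). The gripper opens to 85 mm and grips with 20 to 120 N. Pads are 22 mm wide; open, the fingers measure 114 mm over their backs; the gripper's body (76 mm by 85 mm) begins 54 mm behind the grasp point. The pads swing forward as they close: fully open they stand 13 mm farther back than shut.
Start: joints at [67.351, 23.915, -0.59, 92.452, 0.269, 63.638, -3.037], TCP at [0.217, -0.586, 0.242] pointing down, gripper open.
Joint ranges: [-161.28, 161.28], [-22.2, 115.67], [-73.04, 71.86], [3.21, 147.25], [-68.34, 248.33], [10.77, 114.83], [-161.83, 161.83]. Speed limits (degrees/s): [108.29, 108.29, 136.94, 136.94, 172.46, 172.46, 172.46].

### API

Orientations are given as a 3x3 rotation matrix whose columns are the frame's x, y, z axes.
In Python, from rig import arm, viewer gives the robot as it stands.
- The arm moves only by the tool move_arm, never from a script. Its argument "rows" is a list that holds one entry, the list of rows, each a list of 4 numbers: the shift along the tool's x, y, z in m, then the turn about the tool's z in degrees. A call has exactly 10 rows; each row is the pose to reach, as a shift and turn from the pose commanded when the call began, along the tool's axes at that moment; what a row does not reach only later rows make up. A row lasts 1/8 s, in which the tool goes at most 62.5 mm and 10.7 degrees, less where a joint would pass 70% of its speed; a pose out of reach is approached as far as the arm can. A call with a gripper value outside its range is refused whole. "fingers" is the opening, from -1 (shut) to 1 (fully open), set as the call begins (left out, the last holds). The fingers move at their own pace and stop on an object; "grip_force" is the grip in N (left out, the last holds). Time passes only in rows, so rows that repeat a pose let the fingers close, or fill a call up. It gives the time, the measured TCP pose, the force, the opening and the grip force at its end, in the units of the state.
- arm.observe(): the state, without advancing time (a new reading comes with each control period).
- viewer.read_camera(name): name is "side" or "top" or "wrist"; returns the picture (420x560x3 uint8, red, green, blue); there is no depth.
- viewer.camera_params(name): a dict with "K" (3x3 intrinsics, pixels), "k1" (the pictures are not rectified: a ray, as slopes to the right and down, at radius r is drawn at 1 + k1 r^2 times it, then the intrinsics apply), "rvec" (rotation vector, rad) and "tvec" (3), from world to camera coordinates, as OpenCV has them. Camera axes: x right, y down, z forward; pixel columns grow to the right and rows downward; lengths in m; the calibration is good to about 2 mm. A picture is of the moment at which its call begins: read the wrist's pose just before it. camera_params takes no time and is no camera call; for the wrist camera it gives the pose at the moment of the call.
- arm.finish_job(): hands the job in; it is judged then, once.
The state is a dict: "t": time; "joint_pos": joint angles; "qvel": joint speeds; "joint_efforts": joint torques, N m; "eef_pos": TCP position; "tcp_rot": TCP orientation; "force": force on the tool from outside, world axes, zero at the start; "wrist_torque": the same for the moment, N m; "width": opening from 0.0 (shut) to 1.0 (fully open); "grasp_force": force on a finger pad.
Only numpy, scipy, OpenCV 4.12 (cv2) and the standard library are available. Lean on these libraries where they do the work, as an engineer would, in place of code of your own. Each camera call takes 0.05 s, during which the arm holds its last target. There are 200 camera calls.

## Working session

There is one attempt and no reset: what is moved stays moved. The work goes in short steps, Python scripts to look and compute and a tool call to move; the robot and the scene stay as the last step left them, time stands still between calls to the robot, and variables do not carry over. Pictures are saved under pics/ and viewed, at most 10 in all, crops included, and the job is handed in when it is done.

Besides the shell and the picture viewer there is one more tool, called after "Call:" as a command line: name --argument value ..., lists and objects as JSON in quotes. move_arm: Moves the arm, as the interface text tells. Its arguments: {"type":"object","properties":{"rows":{"type":"array"},"fingers":{"type":"number"},"grip_force":{"type":"number"}},"required":["rows"]}

```bash
mkdir -p pics; ls; cat > h.py <<'E'
import numpy as np, cv2, json
from rig import arm, viewer
def snap(n,f):
    p=viewer.camera_params(n); im=viewer.read_camera(n)
    cv2.imwrite(f'pics/{f}.png',im[:,:,::-1]); 
    np.savez(f'pics/{f}.npz',im=im,**{k:np.array(p[k],float) for k in('K','k1','rvec','tvec')}); return im,p
def load(f): d=np.load(f'pics/{f}.npz'); return d['im'],{k:d[k] for k in('K','k1','rvec','tvec')}
def ray(p,u,v):
    K=np.array(p['K']);k1=float(p['k1']);a=np.array([(u-K[0,2])/K[0,0],(v-K[1,2])/K[1,1]]);s=a.copy()
    for _ in range(20): s=a/(1+k1*(s@s))
    R=cv2.Rodrigues(np.array(p['rvec'],float))[0];t=np.array(p['tvec'],float).ravel()
    return -R.T@t, R.T@np.array([s[0],s[1],1])
def onz(p,u,v,z):
    o,d=ray(p,u,v); return o+d*(z-o[2])/d[2]
def proj(p,X):
    K=np.array(p['K']);R=cv2.Rodrigues(np.array(p['rvec'],float))[0];c=R@np.array(X)+np.array(p['tvec']).ravel()
    s=c[:2]/c[2]; s=s*(1+float(p['k1'])*(s@s)); return K[:2,:2]@s+K[:2,2]
E
python3 - <<'E'
from h import *
s=arm.observe(); print(s)
a=[snap(n,n+'0') for n in('side','top','wrist')]
for i,p in a: print(p['K'],p['k1'],ray(p,280,210))
E
```

```text
pics
{'t': 0.0, 'joint_pos': array([67.35216152, 23.94967178, -0.59207803, 92.48480336,  0.26976462,
       63.63863868, -3.03515145]), 'qvel': array([-0.04164098,  0.02992423,  0.07380512,  0.11778454,  0.05095426,
        0.02355346, -0.05899106]), 'joint_efforts': array([-9.19160484e-04, -8.64454007e+01,  6.78191353e-01, -4.34907424e+01,
        1.89499359e-02,  7.49635772e-03, -1.05663267e-05]), 'eef_pos': array([ 0.21641905, -0.58597933,  0.24164763]), 'tcp_rot': array([[ 9.38046988e-01,  3.46507697e-01, -5.14930790e-04],
       [ 3.46508069e-01, -9.38046297e-01,  1.14128954e-03],
       [-8.75633095e-05, -1.24901089e-03, -9.99999216e-01]]), 'force': array([0.10882458, 0.50019643, 0.25873478]), 'wrist_torque': array([ 0.02271722,  0.02859601, -0.01014187]), 'grasp_force': 0.0, 'width': 0.9995783068512305}
[[402.77889896   0.         275.78744049]
 [  0.         402.77889896 206.1971179 ]
 [  0.           0.           1.        ]] -0.05659288290046042 (array([ 0.27314697, -0.35277733,  0.77174177]), array([ 0.40228642,  0.47161821, -0.78481872]))
[[463.31992893   0.         285.00132009]
 [  0.         463.31992893 220.49571402]
 [  0.           0.           1.        ]] 0.04545302290208246 (array([0.57600321, 0.05407117, 0.94378286]), array([ 0.07058272,  0.00972564, -0.9977741 ]))
[[304.18973241   0.         278.33776711]
 [  0.         304.18973241 207.85246329]
 [  0.           0.           1.        ]] -0.06263509667941144 (array([ 0.28484146, -0.56069788,  0.37302827]), array([-0.26982011, -0.10546899, -0.95715887]))
```

```bash
python3 -c "
import cv2,numpy as np
a=[cv2.imread(f'pics/{n}0.png') for n in('side','top','wrist')]
c=np.vstack([np.hstack(a[:2]),np.hstack([a[2],a[2]*0])]);cv2.imwrite('pics/all0.png',cv2.resize(c,(800,600)))"
```

```text
(no output)
```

View pics/all0.png

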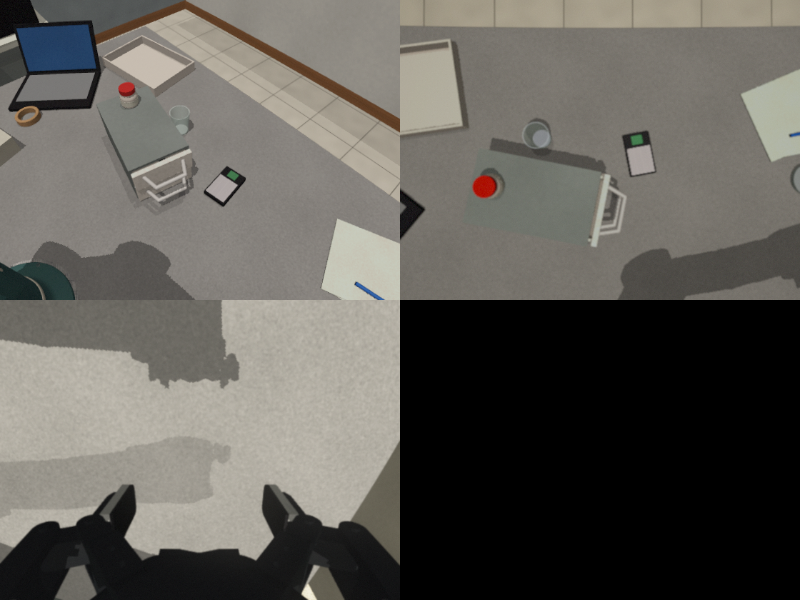

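The combined view shows the side (upper left) and top (upper right) cameras. In the top camera the drawer front is near native pixel (283,295) and the bar lies to its right. I'll enlarge that.

```bash
python3 -c "
import cv2,numpy as np
t=cv2.imread('pics/top0.png')[190:370,80:340];s=cv2.imread('pics/side0.png')[100:300,120:290]
c=np.hstack([cv2.resize(t,None,fx=1.9,fy=1.9,interpolation=2),cv2.resize(s,(290,342),interpolation=2)])
print(c.shape);cv2.imwrite('pics/c1.png',c)"
```

```text
(342, 784, 3)
```

View pics/c1.png

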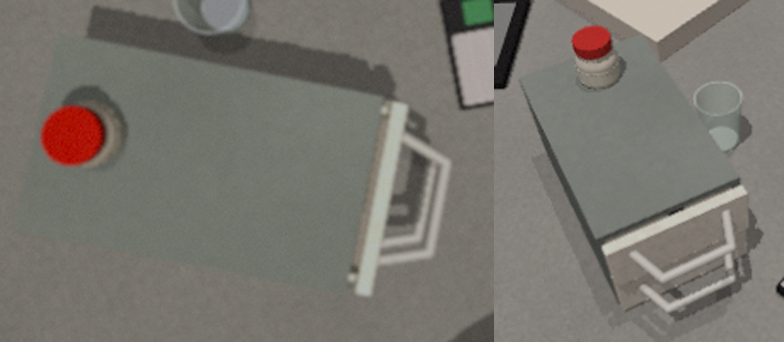

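The crop shows the upper bar from (448,160) to (432,255). The panel top's outer edge runs (407,104) to (371,294), and the cabinet top's front edge is near (385,97) to (350,287).

```bash
python3 - <<'E'
from h import *
im,p=load('top0')
g=lambda x,y,z:onz(p,80+x/1.9-.25,190+y/1.9-.25,z)
for n,x,y,z in [('barA',448,160,.125),('barB',432,255,.125),('panA',407,104,.145),('panB',371,294,.145),('pinA',390,103,.145),('pinB',357,292,.145),('rearfar',58,38,.148),('rearnear',18,236,.148),('frfar',385,97,.148),('frnear',350,287,.148)]:
    print(n,g(x,y,z).round(4))
# side view bar ends check
im,p=load('side0'); sx=170/290;sy=200/342
for x,y,z in[(638,255,.125),(662,280,.125),(733,243,.125),(605,250,.145),(745,192,.145)]: print(onz(p,120+(x-494)*sx,100+y*sy,z).round(4))
E
```

```text
barA [ 5.212e-01 -5.000e-04  1.250e-01]
barB [0.4344 0.0145 0.125 ]
panA [0.573  0.0378 0.145 ]
panB [0.4035 0.0701 0.145 ]
pinA [0.5739 0.0532 0.145 ]
pinB [0.4053 0.0826 0.145 ]
rearfar [0.6325 0.352  0.148 ]
rearnear [0.4563 0.3832 0.148 ]
frfar [0.5793 0.0577 0.148 ]
frnear [0.4103 0.0888 0.148 ]
[0.4335 0.0577 0.125 ]
[0.4354 0.0138 0.125 ]
[0.5243 0.0011 0.125 ]
[0.4046 0.0739 0.145 ]
[0.5714 0.0361 0.145 ]
```

Bar centre is about (0.479, 0.008, 0.125) from both cameras, with the cabinet yawed about 10.2° towards the robot. Moving above the bar.

Call:
move_arm --rows '[[[0.045, -0.0466, 0, 3], [0.09, -0.093, 0, 6], [0.135, -0.14, 0, 9], [0.181, -0.187, 0, 12], [0.226, -0.233, 0, 15], [0.271, -0.28, 0, 18], [0.316, -0.326, 0, 21], [0.361, -0.373, 0, 24], [0.406, -0.42, 0, 27], [0.4516, -0.4664, 0, 30.5]]]' --fingers 0.15

```text
t: 1.4
eef_pos: [0.4691, -0.0125, 0.2425]
tcp_rot: [[0.984, -0.18, 0.0], [-0.18, -0.984, -0.0], [0.0, 0.0, -1.0]]
force: [0.8, -0.9, 0.4]
width: 0.577
grasp_force: 0.0
```

```bash
python3 - <<'E'
from h import *
s=arm.observe(); print(s['t'],s['eef_pos'],s['tcp_rot'].round(4).tolist(),s['width'],s['qvel'].round(1))
snap('wrist','w1'); s=arm.observe(); print(s['eef_pos'],s['qvel'].round(1))
E
```

```text
1.4 [ 0.46914016 -0.0125253   0.2424628 ] [[0.9837, -0.1797, 0.0004], [-0.1797, -0.9837, -0.0002], [0.0004, 0.0001, -1.0]] 0.5765514528399741 [-41.9  20.3 -21.4 -21.1  11.9   3.6 -96.2]
[ 0.47129747 -0.00500007  0.24271935] [ 3.5 -2.   2.2  2.4 -2.2 -0.5 18.1]
```

View pics/w1.png

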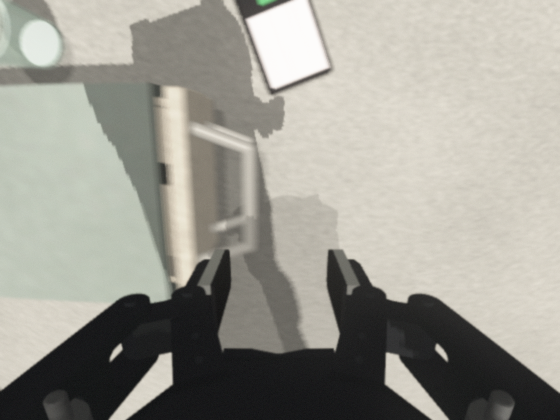

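The wrist view (slightly blurred by motion) shows the upper bar from (250,145) to (253,250) and the panel's top edge at about x=165–190. I'll take a settled picture and measure by mask.

```bash
python3 - <<'E'
from h import *
im,p=snap('wrist','w2'); s=arm.observe(); print(s['eef_pos'],s['tcp_rot'][:2,1])
c=im[60:300,100:330]; cv2.imwrite('pics/w2c.png',cv2.resize(c[:,:,::-1],None,fx=2.4,fy=2.4,interpolation=2))
E
```

```text
[ 0.47014582 -0.0084847   0.24240283] [-0.17283665 -0.98494827]
```

View pics/w2c.png

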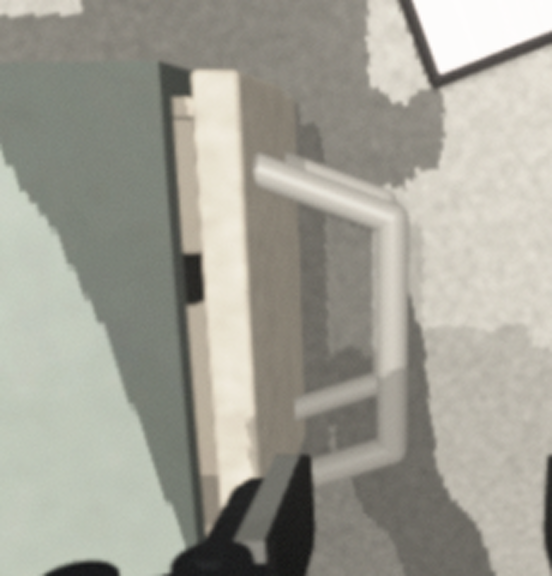

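The bar runs (391,210)–(394,450), the panel's outer top edge (238,70)–(258,500), and the cabinet edge (160,65)–(197,520). The black spot at (192,280) is the handle butt in the gap.

```bash
python3 - <<'E'
from h import *
im,p=load('w2')
g=lambda x,y,z:onz(p,100+x/2.4-.3,60+y/2.4-.3,z)
P={n:g(x,y,z) for n,x,y,z in [('barA',392,209,.125),('barB',394,452,.125),('poA',238,72,.145),('poB',257,480,.145),('piA',192,72,.145),('piB',216,500,.145),('cA',161,68,.148),('cB',196,510,.148),('butt',192,280,.105)]}
for k,v in P.items(): print(k,v.round(4))
for a,b in('barA','barB'),('poA','poB'),('piA','piB'),('cA','cB'):
    d=P[a]-P[b]; print(a,np.degrees(np.arctan2(d[1],d[0])).round(1),np.linalg.norm(d).round(4))
m=(P['barA']+P['barB'])/2; print('bar',m)
u=np.array([-np.sin(np.radians(10.2)),-np.cos(np.radians(10.2)),0]); 
for k,v in P.items(): print(k,((v-m)@u).round(4))
s=arm.observe(); R=s['tcp_rot']; print(s['eef_pos'], R.T@(m-s['eef_pos']))
E
```

```text
barA [ 0.5239 -0.0012  0.125 ]
barB [0.4367 0.0152 0.125 ]
poA [0.5734 0.0349 0.145 ]
poB [0.4433 0.0613 0.145 ]
piA [0.5761 0.0485 0.145 ]
piB [0.4382 0.0775 0.145 ]
cA [0.5786 0.0564 0.148 ]
cB [0.4371 0.0842 0.148 ]
butt [0.5103 0.0791 0.105 ]
barA -10.6 0.0886
poA -11.5 0.1328
piA -11.9 0.1409
cA -11.1 0.1442
bar [0.48030153 0.00699061 0.125     ]
barA 0.0003
barB -0.0003
poA -0.044
poB -0.0469
piA -0.0578
piB -0.0619
cA -0.066
cB -0.0684
butt -0.0763
[ 0.47014582 -0.0084847   0.24240283] [ 0.00727391 -0.01675139  0.1174416 ]
```

Call:
move_arm --rows '[[[0.0073, -0.0168, 0, 0.8], [0.0073, -0.0168, 0.02, 0.8], [0.0073, -0.0168, 0.045, 0.8], [0.0073, -0.0168, 0.075, 0.8], [0.0073, -0.0168, 0.1, 0.8], [0.0073, -0.0168, 0.115, 0.8], [0.0073, -0.0168, 0.121, 0.8], [0.0073, -0.0168, 0.121, 0.8], [0.0073, -0.0168, 0.121, 0.8], [0.0073, -0.0168, 0.121, 0.8]]]' --fingers -0.25

```text
t: 2.75
eef_pos: [0.4792, 0.0008, 0.1218]
tcp_rot: [[0.982, -0.191, 0.001], [-0.191, -0.982, -0.0], [0.001, -0.0, -1.0]]
force: [0.1, -0.6, -0.8]
width: 0.381
grasp_force: 0.0
```

Call:
move_arm --rows '[[[0, 0, 0, 0], [0, 0, 0, 0], [0, 0, 0, 0], [0, 0, 0, 0], [0, 0.005, 0, 0], [0, 0.015, 0, 0], [0, 0.03, 0, 0], [0, 0.045, 0, 0], [0, 0.055, 0, 0], [0, 0.06, 0, 0]]]' --fingers -1 --grip_force 40

```text
t: 4.0
eef_pos: [0.4673, -0.0586, 0.1217]
tcp_rot: [[0.981, -0.192, 0.0], [-0.192, -0.981, -0.0], [0.0, 0.0, -1.0]]
force: [-3.0, 2.6, 7.8]
width: 0.111
grasp_force: 39.4
```

Call:
move_arm --rows '[[[0, 0.008, 0, 0], [0, 0.022, 0, 0], [0, 0.038, 0, 0], [0, 0.054, 0, 0], [0, 0.068, 0, 0], [0, 0.079, 0, 0], [0, 0.086, 0, 0], [0, 0.091, 0, 0], [0, 0.095, 0, 0], [0, 0.098, 0, 0]]]'

```text
t: 5.25
eef_pos: [0.4488, -0.1522, 0.1216]
tcp_rot: [[0.982, -0.19, -0.0], [-0.19, -0.982, 0.002], [-0.001, -0.002, -1.0]]
force: [-1.5, 28.9, 13.5]
width: 0.112
grasp_force: 40.7
```

Call:
move_arm --rows '[[[0, 0, 0, 0], [0, 0, 0, 0], [0, -0.002, 0, 0], [0, -0.002, 0, 0], [0, -0.002, -0.02, 0], [0, -0.002, -0.05, 0], [0, -0.002, -0.085, 0], [0, -0.002, -0.115, 0], [0, -0.002, -0.13, 0], [0, -0.002, -0.13, 0]]]' --fingers -0.2

```text
t: 6.5
eef_pos: [0.4492, -0.1524, 0.2515]
tcp_rot: [[0.982, -0.191, 0.001], [-0.191, -0.982, -0.001], [0.001, 0.0, -1.0]]
force: [-0.6, -1.1, 0.3]
width: 0.401
grasp_force: 0.0
```

```bash
python3 - <<'E'
from h import *
s=arm.observe(); print(s['t'],s['joint_pos'].round(1),s['eef_pos'],s['tcp_rot'].round(3).tolist(),s['force'])
im,p=snap('wrist','w3');a=snap('top','t3')[0]
c=np.hstack([im,np.vstack([a[190:400,100:380]]*2)])[:,:,::-1]; print(c.shape);cv2.imwrite('pics/w3c.png',cv2.resize(c,(800,400)))
E
```

```text
6.5 [ 34.5   8.7 -21.3 112.    3.7  59.8 -89.5] [ 0.44922817 -0.15242834  0.25149223] [[0.982, -0.191, 0.001], [-0.191, -0.982, -0.001], [0.001, 0.0, -1.0]] [-0.56979381 -1.06460048  0.25302503]
(420, 840, 3)
```

View pics/w3c.png

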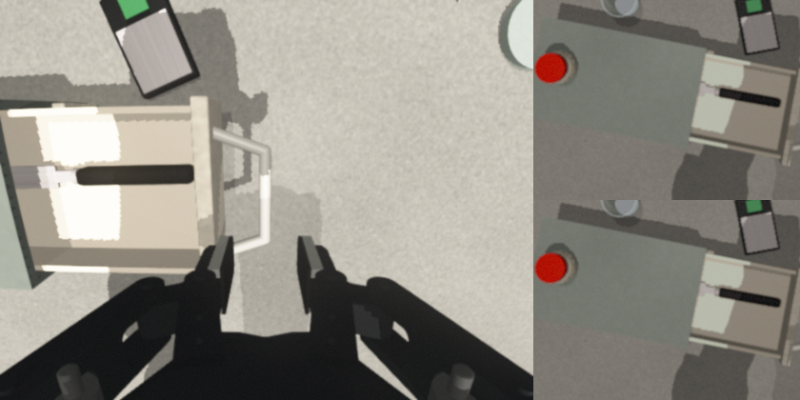

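The drawer is open. In the wrist view the black handle lies from about (54,183) to (135,183) native, along the slide, with the blade to its left. I'll measure by mask.

```bash
python3 - <<'E'
from h import *
res={}
for f,roi in(('w3',(70,115,150,150)),('t3',None)):
    im,p=load(f); g=im.max(2)<45
    m=np.zeros(g.shape,np.uint8)
    if f=='w3': m[150:215,60:215]=g[150:215,60:215]
    else: m[270:330,220:370]=g[270:330,220:370]
    n,l,st,c=cv2.connectedComponentsWithStats(m); k=1+st[1:,4].argmax(); print(f,st[k],c[k])
    ys,xs=np.where(l==k); P=np.array([onz(p,x,y,.10)[:2] for x,y in zip(xs,ys)])
    (cx,cy),(w,h),a=cv2.minAreaRect(P.astype(np.float32)*1000); mu=P.mean(0); d=np.linalg.svd(P-mu,full_matrices=False)[2][0]
    d*=np.sign(d[1]); q=(P-mu)@d; print('c',cx,cy,'size',w,h,'dir',np.degrees(np.arctan2(d[1],d[0])),'butt',mu+d*q.min(),'end',mu+d*q.max())
im,p=load('w3'); # panel inner edge, cab edge at display scale 1.05
G=lambda x,y,z:onz(p,x*1.05,y*1.05,z)
for n,x,y,z in[('piA',192,98,.145),('poA',208,98,.145),('cA',0,110,.148),('cB',33,288,.148),('wallfar',100,112,.126),('wallnear',100,268,.126),('barA',266,152,.125),('barB',266,240,.125)]: print(n,G(x,y,z).round(4))
E
```

```text
w3 [200 175   1   1   1] [200. 175.]
c 485.0529479980469 -83.7549057006836 size 0.0 0.0 dir 0.0 butt [ 0.48505294 -0.08375491] end [ 0.48505294 -0.08375491]
t3 [296 283  63  19 508] [327.24015748 292.16535433]
c 486.791015625 -22.945770263671875 size 113.23787689208984 15.005352020263672 dir 79.42363313753815 butt [ 0.476525   -0.07862764] end [0.49730496 0.03266299]
piA [ 0.5434 -0.1119  0.145 ]
poA [ 0.5408 -0.1243  0.145 ]
cA [0.5693 0.0475 0.148 ]
cB [0.4063 0.089  0.148 ]
wallfar [ 0.5509 -0.0253  0.126 ]
wallnear [0.4059 0.0282 0.126 ]
barA [ 0.4879 -0.1604  0.125 ]
barB [ 0.4045 -0.1442  0.125 ]
```

```bash
python3 - <<'E'
from h import *
im,p=load('w3'); m=np.zeros(im.shape[:2],np.uint8); m[150:215,60:206]=im[150:215,60:206].max(2)<75
n,l,st,c=cv2.connectedComponentsWithStats(m); k=1+st[1:,4].argmax(); print(st[k],c[k])
ys,xs=np.where(l==k)
for z in(.094,.104): 
    P=np.array([onz(p,x,y,z)[:2] for x,y in zip(xs,ys)]); mu=P.mean(0); d=np.linalg.svd(P-mu,full_matrices=False)[2][0]; d*=np.sign(d[1]); q=(P-mu)@d
    print(mu,np.degrees(np.arctan2(d[1],d[0])),mu+d*q.min(),mu+d*q.max(),np.ptp(q),np.ptp((P-mu)@[-d[1],d[0]]))
s=arm.observe(); R=s['tcp_rot']
for t in (np.array([0.482,-0.048,.2515]),): print(R.T@(t-s['eef_pos']), s['eef_pos'])
E
```

```text
[  81  173  122   21 2188] [142.65996344 183.29159049]
[ 0.48760441 -0.02389589] 79.90141636553754 [ 0.47714309 -0.08263379] [0.49874818 0.03867382] 0.12321654483731163 0.01860690692485764
[ 0.48874593 -0.02879875] 79.90141636553756 [ 0.47864677 -0.08550325] [0.49950392 0.03160491] 0.118950999027066 0.017962767665963858
[ 0.01283518 -0.10868778 -0.00129173] [ 0.44860434 -0.15222324  0.25019946]
```

Call:
move_arm --rows '[[[0.0015, -0.012, 0, -10], [0.003, -0.024, 0, -20], [0.0045, -0.036, 0, -30], [0.006, -0.048, 0, -40], [0.0075, -0.06, 0, -50], [0.009, -0.072, 0, -60], [0.011, -0.085, 0, -70], [0.013, -0.1, 0, -80], [0.0143, -0.1116, 0, -90], [0.0143, -0.1116, 0, -90.6]]]' --fingers 0.1

```text
t: 7.85
eef_pos: [0.4841, -0.0449, 0.2502]
tcp_rot: [[0.18, 0.984, -0.002], [0.984, -0.18, 0.001], [0.001, -0.002, -1.0]]
force: [0.3, -0.7, -0.1]
width: 0.553
grasp_force: 0.0
```

```bash
python3 - <<'E'
from h import *
viewer.read_camera('top');viewer.read_camera('top')
im,p=snap('wrist','w4')
s=arm.observe(); R=s['tcp_rot'];print(s['t'],s['joint_pos'].round(1),s['eef_pos'],R.round(3).tolist(),s['width'])
cv2.imwrite('pics/w4.png',im[:,:,::-1])
print('grip axis px',proj(p,s['eef_pos']*[1,1,0]+[0,0,.1]), R.T@(np.array([.4845,-.0456,.097])-s['eef_pos']))
E
```

```text
8.0 [ 33.5  11.7 -35.6 110.1   7.8  60.6 -16. ] [ 0.48410207 -0.04606017  0.25072686] [[0.185, 0.983, -0.001], [0.983, -0.185, 0.0], [0.0, -0.001, -1.0]] 0.5548138261304114
grip axis px [277.67398921 197.16528798] [0.00052076 0.00045497 0.15372651]
```

View pics/w4.png

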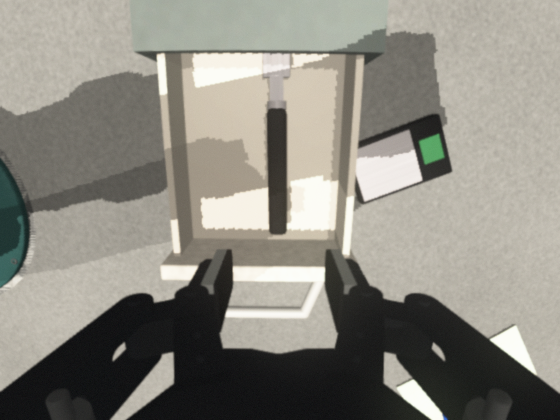

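The handle lies at x≈277, rows 108 to 234. The jaw axis projects to (278,197), about 35 mm from the butt and aligned. Descending.

Call:
move_arm --rows '[[[0, 0, 0.02, 0], [0, 0, 0.045, 0], [0, 0, 0.07, 0], [0, 0, 0.095, 0], [0, 0, 0.115, 0], [0, 0, 0.132, 0], [0, 0, 0.144, 0], [0, 0, 0.151, 0], [0, 0, 0.153, 0], [0, 0, 0.153, 0]]]'

```text
t: 9.25
eef_pos: [0.4846, -0.0455, 0.0985]
tcp_rot: [[0.181, 0.983, 0.0], [0.983, -0.181, -0.0], [0.0, 0.0, -1.0]]
force: [-0.4, -0.3, 0.9]
width: 0.552
grasp_force: 0.0
```

Call:
move_arm --rows '[[[0, 0, 0, 0], [0, 0, 0, 0], [0, 0, 0, 0], [0, 0, 0, 0], [0, 0, 0, 0], [0, 0, 0, 0], [0, 0, 0, 0], [0, 0, -0.003, 0], [0, 0, -0.008, 0], [0, 0, -0.015, 0]]]' --fingers -1 --grip_force 25

```text
t: 10.5
eef_pos: [0.4844, -0.0455, 0.1136]
tcp_rot: [[0.181, 0.983, -0.0], [0.983, -0.181, 0.0], [0.0, -0.0, -1.0]]
force: [-0.4, -0.2, -0.9]
width: 0.207
grasp_force: 24.5
```

```bash
python3 - <<'E'
from h import *
s=arm.observe();print(s['t'],s['eef_pos'],s['force'],s['wrist_torque'],s['width'])
im,p=snap('wrist','w5');a=snap('side','s5')[0]; t=snap('top','t5')[0]
c=np.hstack([im[20:320,120:420],cv2.resize(a[90:240,140:290],(300,300),interpolation=2)])[:,:,::-1];cv2.imwrite('pics/c5.png',c)
E
```

```text
10.5 [ 0.48435204 -0.04545549  0.11364749] [-0.37009364 -0.17100688 -0.91022201] [-0.05491757  0.00302966  0.02719291] 0.20680983378682102
```

View pics/c5.png

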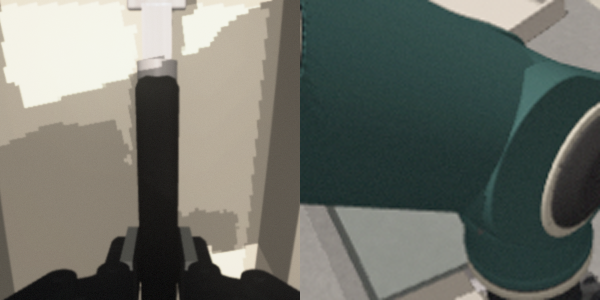

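The handle is squarely between the pads at an opening of 17.6 mm, matching its 18 mm width. I'll lift so the blade bears on the cabinet top's edge and tilts the handle up.

Call:
move_arm --rows '[[[0, 0, -0.006, 0], [0, 0, -0.012, 0], [0, 0, -0.018, 0], [0, 0, -0.024, 0], [0, 0, -0.03, 0], [0, 0, -0.035, 0], [0, 0, -0.04, 0], [0, 0, -0.044, 0], [0, 0, -0.048, 0], [0, 0, -0.05, 0]]]' --grip_force 20

```text
t: 11.9
eef_pos: [0.4844, -0.0455, 0.1635]
tcp_rot: [[0.181, 0.983, 0.0], [0.983, -0.181, 0.0], [0.0, 0.0, -1.0]]
force: [0.3, 0.3, -3.5]
width: 0.205
grasp_force: 23.9
```

```bash
python3 - <<'E'
from h import *
s=arm.observe();print(s['t'],s['eef_pos'],s['force'],s['wrist_torque'],s['width'])
im,p=snap('wrist','w6');c=np.hstack([im[20:320,120:420],load('w5')[0][20:320,120:420]])[:,:,::-1];cv2.imwrite('pics/c6.png',c)
E
```

```text
11.9 [ 0.48443269 -0.0454814   0.16349736] [ 0.25063106  0.29708585 -3.54515034] [-0.15667001  0.07625015  0.00669833] 0.2047421292795017
```

View pics/c6.png

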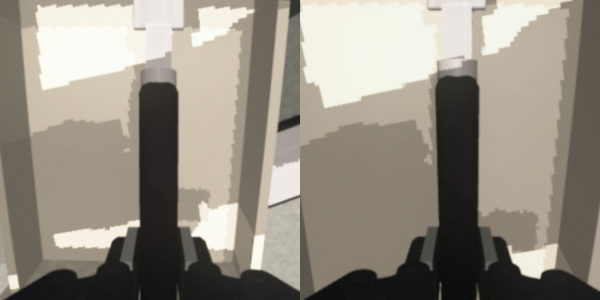

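Compared with before (right half), the handle's far end is narrower, so it is tilting away and down. The edge force is only 3.5 N. Continuing: lift a bit more, then draw it out slantwise.

Call:
move_arm --rows '[[[0, 0, -0.005, 0], [0, 0, -0.01, 0], [0, 0, -0.015, 0], [0, 0, -0.018, 0], [-0.005, 0, -0.019, 0], [-0.012, 0, -0.021, 0], [-0.02, 0, -0.023, 0], [-0.028, 0, -0.025, 0], [-0.036, 0, -0.027, 0], [-0.04, 0, -0.028, 0]]]'

```text
t: 13.2
eef_pos: [0.4771, -0.0855, 0.1914]
tcp_rot: [[0.182, 0.983, 0.0], [0.983, -0.182, -0.0], [-0.0, 0.0, -1.0]]
force: [-0.4, 0.4, -1.2]
width: 0.209
grasp_force: 23.9
```

Call:
move_arm --rows '[[[-0.005, 0, -0.001, 0], [-0.014, 0, -0.003, 0], [-0.024, 0, -0.005, 0], [-0.034, 0, -0.008, 0], [-0.044, 0, -0.01, 0], [-0.054, 0, -0.013, 0], [-0.064, 0, -0.016, 0], [-0.074, 0, -0.018, 0], [-0.082, 0, -0.02, 0], [-0.085, 0, -0.02, 0]]]'

```text
t: 14.45
eef_pos: [0.4617, -0.169, 0.2114]
tcp_rot: [[0.182, 0.983, 0.0], [0.983, -0.182, -0.0], [-0.0, 0.0, -1.0]]
force: [-0.8, -0.8, -1.6]
width: 0.203
grasp_force: 23.9
```

```bash
python3 - <<'E'
from h import *
s=arm.observe();print(s['t'],s['eef_pos'],s['force'],s['wrist_torque'],s['width'],s['joint_pos'].round(0))
w=snap('wrist','w7')[0];t=snap('top','t7')[0];a=snap('side','s7')[0]
c=np.hstack([w[:,60:480],np.vstack([t[180:390,100:480],a[90:300,100:480]])])[:,:,::-1];print(c.shape);cv2.imwrite('pics/c7.png',c)
E
```

```text
14.45 [ 0.46172653 -0.16896759  0.21136229] [-0.78210754 -0.76097352 -1.58963219] [-0.04137388  0.01742818 -0.04396354] 0.2033813029614872 [ 44.  15. -31. 112.   9.  56.  -2.]
(420, 800, 3)
```

View pics/c7.png

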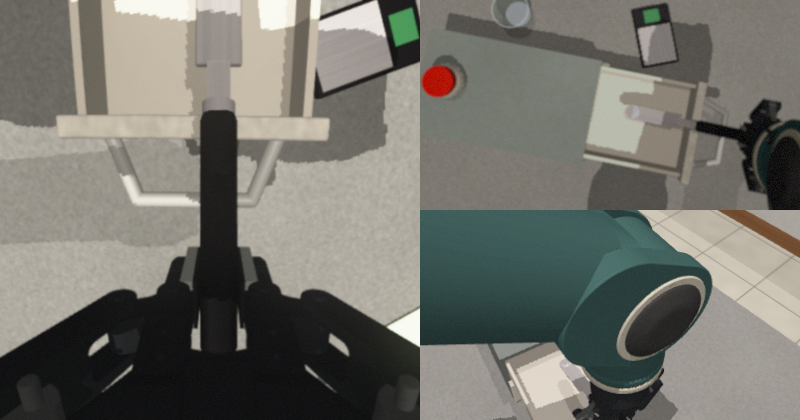

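The top view shows the tip (628,113) clear of the cabinet's front edge (about x=597), the handle over the drawer front, and the drawer still open. Gripping firmer and lifting.

Call:
move_arm --rows '[[[0, 0, 0, 0], [0, 0, 0, 0], [0, 0, -0.01, 0], [-0.003, 0, -0.03, 0], [-0.008, 0, -0.055, 0], [-0.013, 0, -0.08, 0], [-0.018, 0, -0.105, 0], [-0.022, 0, -0.13, 0], [-0.025, 0, -0.145, 0], [-0.025, 0, -0.15, 0]]]' --grip_force 60

```text
t: 15.85
eef_pos: [0.4574, -0.1931, 0.362]
tcp_rot: [[0.181, 0.983, 0.001], [0.983, -0.181, -0.0], [-0.0, 0.001, -1.0]]
force: [0.2, 1.1, -1.7]
width: 0.193
grasp_force: 64.1
```

Call:
move_arm --rows '[[[0, 0, -0.01, 0], [0, 0, -0.02, 0], [0, 0, -0.03, 0], [0, 0, -0.037, 0], [0, 0, -0.04, 0], [0, 0, -0.04, 0], [0, 0, -0.04, 0], [0, 0, -0.04, 0], [0, 0, -0.04, 0], [0, 0, -0.04, 0]]]'

```text
t: 17.1
eef_pos: [0.4572, -0.193, 0.4012]
tcp_rot: [[0.181, 0.983, -0.0], [0.983, -0.181, 0.0], [0.0, -0.0, -1.0]]
force: [-0.5, -0.1, -0.9]
width: 0.195
grasp_force: 64.1
```

```bash
python3 - <<'E'
from h import *
s=arm.observe();print(s['t'],s['eef_pos'],s['force'],s['wrist_torque'],s['width'],s['grasp_force'],abs(s['qvel']).max())
w=snap('wrist','w8')[0];t=snap('top','t8')[0];a=snap('side','s8')[0]
c=np.hstack([w[:,60:480],np.vstack([t[180:390,100:480],a[90:300,100:480]])])[:,:,::-1];cv2.imwrite('pics/c8.png',c)
E
```

```text
17.1 [ 0.45724456 -0.19302561  0.40120629] [-0.49941284 -0.07711027 -0.90523892] [-0.06356857  0.00900846 -0.01616365] 0.19458653741607193 64.13705706596375 0.16043160183586694
```

View pics/c8.png

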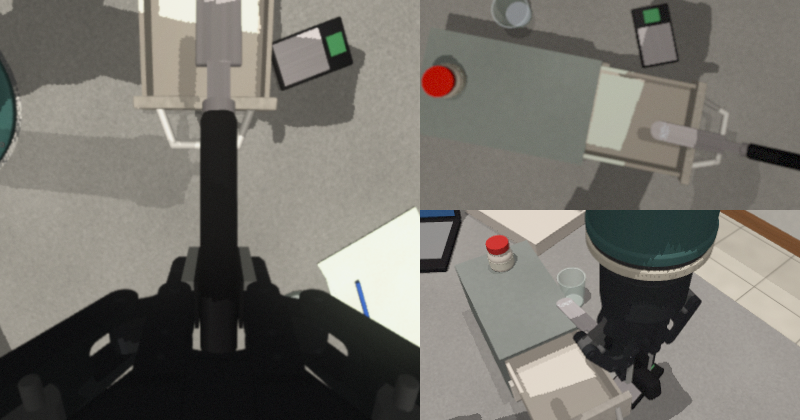

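The spatula hangs tilted in the gripper, with its tip at top-view pixel (332,310) over the open drawer and the bystanders in place. A quick check of the tip's position and the drawer opening comes before handing in.

```bash
python3 - <<'E'
from h import *
im,p=load('t8'); o,d=ray(p,332,310); g=np.array([.4572,-.193,.40]); n=np.array([.983,-.181,0]); u=np.array([.181,.983,0])
for z in(.26,.3,.33,.36): X=onz(p,332,310,z); print(z,((X-g)@u).round(3),np.linalg.norm(X-g).round(3),((X-np.array([.496,.0725,0]))@u).round(3))
x0=load('t3')[0].astype(int);x8=im.astype(int); 
P=onz(p,100+283,180+84,.145);Q=onz(p,100+180,180+68,.148);print('panel far corner to cabinet edge',((P-Q)@u).round(3), arm.observe()['t'])
E
```

```text
0.26 0.178 0.227 -0.09
0.3 0.183 0.209 -0.085
0.33 0.187 0.2 -0.081
0.36 0.191 0.195 -0.077
panel far corner to cabinet edge -0.179 17.25
```

```bash
python3 -c "
from rig import arm; print(arm.finish_job())"
```

```text
the job is handed in; nothing more can be done
None
```

The job is handed in at 17 s: the drawer is open to its stop, and the spatula is held still and tilted, its tip about 8 cm past the cabinet's front edge and 17 cm above the cabinet top (both from camera measurement); the jar, beaker and scale were not touched.

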